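# Bring the cup's handle round by tracing the banding wheel's rim

### The arm

A 6-joint arm with a two-finger parallel gripper is mounted at the origin on a cart in front of the work surface, level with it; the furniture and walls round the work are solid. World frame = base frame: x ahead of the robot, y to its left, z up, the work surface at z = 0. Lengths are in m, angles in rad, forces in N, time in s.
With the tool pointing down it reaches from about 0.375 to 0.9 m from the base axis. Payload 3.1 kg.
Tool frame: the origin (TCP) lies between the finger pads; the fingertips stand robot.finger_overhang ahead of it and the grasp point (between the pads) lies 3 mm ahead of it (robot.finger_overhang is the distance from the TCP to the fingertips, in m); z points along the fingers, y is the line along which they close (so a half turn about z gives the same grasp; the last joint's range is limited). The gripper opens to 87 mm and grips with 3 to 60 N. Pads are 19 mm wide; open, the fingers measure 117 mm over their backs; the gripper's body (75 mm by 190 mm) begins 51 mm behind the grasp point.
Start: joints at [-1.323, 0.527, 1.433, -0, 1.181, -0.178], TCP at [0.258, -0.569, 0.245] pointing down, gripper open.
Joint ranges: [-3.08, 3.08], [-0.75, 2.2], [0.22, 2.44], [-1.43, 4.57], [0, 2.65], [-2.85, 2.85]. Speed limits (rad/s): [2.79, 2.79, 3.14, 3.14, 3.14, 3.14].

### API

Orientations are given as a unit quaternion [x, y, z, w].
In Python, from rig import get_obs, vision, hand_in, nets, robot gives the robot as it stands.
- The arm moves only by the tool apply_moves, never from a script. Its argument "series" is a list of rows, each an object with "offset": the shift along the world's x, y, z in cm, a list of three; "rot": the turn, a rotation vector about the world's x, y, z in degrees, a list of three. A call has 1 to 20 rows; each row is the pose to reach, as a shift and turn from the pose commanded when the call began; what a row does not reach only later rows make up. A row lasts 1/10 s, in which the tool goes at most 50 mm and 8.59 degrees, less where a joint would pass 70% of its speed; a pose out of reach is approached as far as the arm can. A call with a gripper value outside its range is refused whole. "hand" is the opening, from 0 (shut) to 1 (fully open), set as the call begins (left out, the last holds). The fingers move at their own pace and stop on an object; "newtons" is the grip in N (left out, the last holds). Time passes only in rows, so rows that repeat a pose let the fingers close. It gives the time, the measured TCP pose, the force, the opening and the grip force at its end, in the units of the state.
- get_obs(): the state, without advancing time (a new reading comes with each control period).
- vision.camera(name): name is "scene" or "top" or "wrist"; returns the picture (384x512x3 uint8, red, green, blue); there is no depth.
- vision.calibration(name): a dict with "K" (3x3 intrinsics, pixels), "R" (3x3) and "t" (3): a world point X has camera coordinates R X + t. Camera axes: x right, y down, z forward; pixel columns grow to the right and rows downward; lengths in m; the calibration is good to about 2 mm. A picture is of the moment at which its call begins: read the wrist's pose just before it. calibration takes no time and is no camera call; for the wrist camera it gives the pose at the moment of the call.
- hand_in(): hands the job in; it is judged then, once.
Trained networks look in the newest picture that a camera, given by its name, has taken for a name from the list of things; names that differ only in an ending like _2 or _b are one class to them, and where a whole thing is asked for, a point or a joint stands for the part that bears it (a point fixed in the world has none). Each returns a list of dicts, best first, with "conf" (0 to 1); they miss things now and then, are a little off and sometimes report something else, mostly with a low value. They report only what shows in the picture. A call takes as long as a camera call. They do not tell look-alikes from the thing itself.
- nets.search_frame(camera, query): "centre" ([x, y, z] in m, in world coordinates, good to about 4 mm: the middle of the surface that is visible of it).
- nets.spot_point(camera, query): "centre" ([x, y, z] in m, in world coordinates, good to about 4 mm: a listed point, or the origin of a listed thing).
The state is a dict: "time": time; "q": joint angles; "joint_velocities": joint speeds; "joint_torque": joint torques, N m; "position": TCP position; "tool_rot": TCP orientation; "ft_force": force on the tool from outside, world axes, zero at the start; "moment": the same for the moment, N m; "grip_width": finger opening in m; "grip_force": force on a finger pad.
Only numpy, scipy, OpenCV 4.12 (cv2) and the standard library are available. Lean on these libraries where they do the work, as an engineer would, in place of code of your own. Each camera call takes 0.05 s, during which the arm holds its last target. There are 200 camera calls.

### The job

A soft clay cup whose handle has just been joined on stands in the middle of the banding wheel near the front of the table, its handle sticking out towards the robot where the painter has to work. Rest the closed fingertips lightly on the wheel's round disc near its rim and trace round with the rim, so that the disc turns under light contact, until the handle points straight to the robot's left, parallel with the table's front edge; never touch or lift the cup itself, do not shift the wheel's foot, and leave the pot, the dish and the wooden rib beside it alone. Finish while holding: stop with the fingertips still resting lightly on the disc, so that the wheel is held still for painting.

Things in the scene. Friction and masses are not known exactly. Their poses are not given: they have to be found in the camera images.
- turntable: the nearer banding wheel (another, with a bowl on it, stands at the back): loose cast-iron foot 148 mm across, 2.6 kg in all, under a flat round disc 182 mm across and 16 mm thick whose level top is 101 mm above the table. Origin: centre of the foot's underside, on the disc's upright axle. Its axes are along the world's and do not turn with the disc
- disc_centre (a point): centre of the top face of that disc, 101 mm above the table; the free ring of disc between the cup's wall and the rim runs from 32 to 90 mm from this point (the cup's handle overhangs it out to 57 mm). The disc is hard: fingertips that land at 20 mm/s knock on it with a peak of about 40 N, so come down slower
- turntable_wheel (a joint): angle of the disc on its foot, rad, grows counter-clockwise seen from above, any value at the start, no stops; stays where it is left (0.02 N m of friction plus 0.05 N m per rad/s), so a few newtons of downward push on the disc at 70 mm from the axle carry it along by friction (coefficient about 0.6)
- cup: small brown raw-clay cup, 60 mm across, 42 mm high, about 0.13 kg, standing loose in the middle of the disc (within 3 mm) and turning with it. Origin: centre of its underside; +y points out through the handle. At the start the handle points roughly towards the robot: the disc must turn clockwise, seen from above, by 52 to 132 degrees
- handle (a point): middle of the outer bar (6 mm thick) of the cup's one strap handle, 51 mm from the cup's axis along its +y and 26 mm above its underside
- table_top (a point): a point on the table's bare top, nothing to see there, only to give directions: x points away from the robot, y to the robot's left along the table's front edge, z up
- glaze_pot: bystander: white-rimmed pot, 70 mm across, 55 mm high, on the table behind the wheel and to the left; origin centre of underside
- dish: bystander: shallow dark dish, 69 mm across, 15 mm high, on the table to the right of the wheel; origin centre of underside
- rib: bystander: flat boxwood rib (a half-moon potter's scraper), 40 x 104 x 8 mm, long in its y, on the table behind the wheel; origin centre of underside
There are look-alikes about, which are no part of the job. Leave any blue look-alike of the cup alone.

How it is judged:
By the outcome, as a careful person would: the job done as asked, in the order asked, and still so for the second after the job is handed in, while the arm keeps its last pose, push and grip.
It also fails if it takes over 38 s, if anything falls off the work surface, if the arm or the gripper's body presses on something with over 40 N, if the wrist force passes 120 N, or if a joint passes its speed limit or range.

## Working session

There is one attempt and no reset: what is moved stays moved. The work goes in short steps, Python scripts to look and compute and a tool call to move; the robot and the scene stay as the last step left them, time stands still between calls to the robot, and variables do not carry over. Pictures are saved under pics/ and viewed, at most 10 in all, crops included, and the job is handed in when it is done.

Besides the shell and the picture viewer there is one more tool, called by a JSON object that holds its "fn" and its "kwargs". apply_moves: Moves the arm, as the interface text tells. Its arguments: {"type":"object","properties":{"series":{"type":"array"},"hand":{"type":"number"},"newtons":{"type":"number"}},"required":["series"]}

```bash
mkdir -p pics; cat > h.py <<'E'
from rig import get_obs, vision, hand_in, nets, robot
import numpy as np, cv2
def save(cam,name):
    im=vision.camera(cam); cv2.imwrite('pics/'+name,cv2.cvtColor(im,cv2.COLOR_RGB2BGR)); return im
def proj(c,X):
    p=c['K']@(c['R']@np.array(X)+c['t']); return p[:2]/p[2]
E
python3 - <<'E'
from h import *
a=save('scene','s0.png');b=save('top','t0.png')
cv2.imwrite('pics/st0.png',cv2.resize(cv2.cvtColor(np.hstack([a,b]),cv2.COLOR_RGB2BGR),(800,300)))
np.set_printoptions(precision=4,suppress=True)
for cam in('scene','top'):
  for q in('turntable','disc_centre','cup','handle','glaze_pot','dish','rib'):
    r=nets.spot_point(cam,q); c=vision.calibration(cam)
    print(cam,q,[(np.round(d['centre'],3).tolist(),round(d['conf'],2),proj(c,d['centre']).round().tolist()) for d in r[:4]])
o=get_obs();print({k:np.round(o[k],4).tolist() for k in o}, robot.finger_overhang)
E
```

```text
scene turntable [([0.572, -0.164, 0.002], 0.69, [258.0, 238.0])]
scene disc_centre [([0.572, -0.167, 0.101], 0.58, [260.0, 199.0])]
scene cup [([0.455, -0.325, -0.001], 0.96, [294.0, 293.0]), ([0.392, -0.185, 0.0], 0.86, [214.0, 281.0]), ([0.573, -0.165, 0.102], 0.73, [259.0, 198.0])]
scene handle [([0.408, -0.23, 0.025], 0.97, [237.0, 275.0]), ([0.728, -0.23, -0.0], 0.74, [314.0, 220.0]), ([0.46, -0.372, 0.029], 0.59, [320.0, 289.0]), ([0.529, -0.13, 0.129], 0.56, [234.0, 190.0])]
scene glaze_pot [([0.731, -0.232, 0.002], 0.46, [316.0, 220.0])]
scene dish [([0.597, -0.307, 0.001], 0.7, [319.0, 254.0])]
scene rib [([0.729, -0.229, 0.001], 0.74, [314.0, 220.0])]
top turntable [([0.571, -0.169, 0.004], 0.65, [278.0, 208.0])]
top disc_centre [([0.566, -0.167, 0.099], 0.71, [280.0, 208.0])]
top cup [([0.394, -0.185, -0.003], 0.88, [286.0, 283.0]), ([0.57, -0.17, 0.102], 0.69, [281.0, 206.0]), ([0.451, -0.325, -0.001], 0.67, [345.0, 258.0])]
top handle [([0.411, -0.236, 0.026], 0.81, [309.0, 277.0]), ([0.533, -0.134, 0.13], 0.8, [264.0, 224.0]), ([0.458, -0.369, 0.027], 0.69, [366.0, 256.0]), ([0.69, -0.072, 0.004], 0.6, [237.0, 159.0])]
top glaze_pot [([0.692, -0.072, 0.001], 0.73, [237.0, 158.0])]
top dish [([0.596, -0.301, 0.001], 0.82, [333.0, 197.0])]
top rib [([0.731, -0.23, 0.002], 0.73, [302.0, 141.0])]
{'time': 0.8, 'q': [-1.3235, 0.5275, 1.4327, -0.0, 1.1814, -0.1785], 'joint_velocities': [-0.0002, -0.0002, 0.0008, -0.0002, -0.0014, 0.0003], 'joint_torque': [-0.0008, -43.995, -17.6979, 0.0633, 0.0503, -0.0], 'position': [0.2582, -0.5692, 0.2446], 'tool_rot': [0.9774, 0.2113, 0.0, 0.0], 'ft_force': [-1.3319, -0.3494, -0.2859], 'moment': [0.0329, -0.009, 0.0074], 'grip_force': 0.0, 'grip_width': 0.0873} 0.022
```

View pics/t0.png

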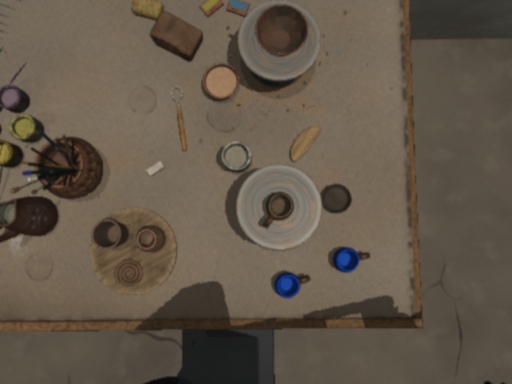

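View pics/s0.png

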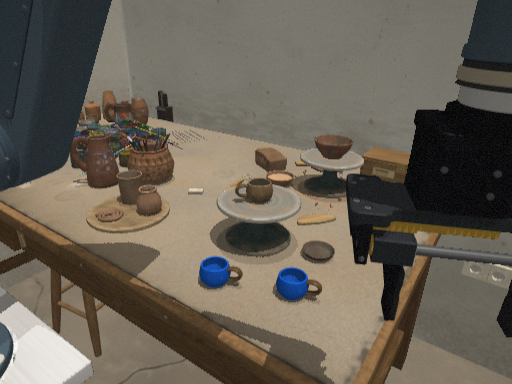

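The top view shows the near wheel at about (279,207) px. Three things look like the cup: the brown one on the wheel (279,205), and blue ones at (287,285) and (346,259). The brown one fits, as it is raw clay standing on the disc with its handle at (265,223) towards the robot. The pot is at (237,156), the rib at (305,143) and the dish at (336,198). The scene view agrees, with the cup at (259,190). I'll confirm in a crop and refine the handle angle.

```bash
python3 - <<'E'
from h import *
C=[];H=[];K=[]
for i in range(4):
  for cam in('top','scene'):
    im=vision.camera(cam)
    for q,L in(('disc_centre',C),('handle',H),('cup',K)):
      for d in nets.spot_point(cam,q):
        p=np.array(d['centre'])
        if np.hypot(*(p[:2]-[.57,-.167]))<.08 and p[2]>.08: L.append(p); print(cam,q,p.round(4),round(d['conf'],2))
C,H,K=[np.median(x,0) for x in(C,H,K)]
print(C,H,K,np.degrees(np.arctan2(*(H-K)[1::-1])),np.degrees(np.arctan2(*(H-C)[1::-1])),get_obs()['time'])
im=cv2.cvtColor(vision.camera('top'),cv2.COLOR_RGB2BGR)
c=vision.calibration('top')
crop=cv2.resize(im[150:260,215:365],None,fx=5,fy=5,interpolation=cv2.INTER_CUBIC)
ds=[(float(a),(C+np.array([.09*np.cos(a),.09*np.sin(a),0]))) for a in np.radians(range(0,360,10))]
for a,P in ds: cv2.circle(crop,tuple(int(v) for v in ((proj(c,P)-[215,150])*5+2)),2,(0,255,0),-1)
for P,k in((C,(0,255,0)),(H,(0,0,255)),(K+[0,0,.042],(255,0,0))): cv2.circle(crop,tuple(int(v) for v in ((proj(c,P)-[215,150])*5+2)),3,k,-1)
cv2.imwrite('pics/c1.png',crop)
E
```

```text
top disc_centre [ 0.5678 -0.1611  0.0983] 0.69
top handle [ 0.5304 -0.1311  0.1294] 0.75
top cup [ 0.5714 -0.1697  0.0988] 0.61
top cup [ 0.5703 -0.1661  0.1006] 0.59
scene disc_centre [ 0.5712 -0.1673  0.1004] 0.71
scene handle [ 0.5271 -0.131   0.1246] 0.82
scene cup [ 0.5694 -0.1641  0.1024] 0.76
top disc_centre [ 0.5687 -0.1617  0.1012] 0.6
top handle [ 0.5287 -0.134   0.1285] 0.77
top cup [ 0.5698 -0.1663  0.0968] 0.69
scene disc_centre [ 0.5721 -0.1651  0.0986] 0.63
scene handle [ 0.527  -0.1293  0.1242] 0.65
scene cup [ 0.5723 -0.1653  0.1002] 0.95
top disc_centre [ 0.5692 -0.1657  0.1001] 0.86
top handle [ 0.5295 -0.1301  0.1285] 0.74
top cup [ 0.5663 -0.1683  0.1   ] 0.71
scene disc_centre [ 0.572  -0.1649  0.1004] 0.61
scene handle [ 0.528  -0.1293  0.1276] 0.85
scene cup [ 0.5715 -0.1662  0.1028] 0.77
top disc_centre [ 0.5675 -0.1619  0.0997] 0.89
top handle [ 0.5694 -0.1645  0.0984] 0.6
top cup [ 0.5701 -0.1686  0.0993] 0.55
scene disc_centre [ 0.5706 -0.1657  0.0984] 0.91
scene handle [ 0.5264 -0.1294  0.1254] 0.56
scene cup [ 0.5728 -0.1656  0.1009] 0.75
[ 0.5699 -0.165   0.0999] [ 0.52835 -0.13055  0.1265 ] [ 0.5703 -0.1662  0.1002] 139.6414108798601 140.33714138330046 2.4
```

View pics/c1.png

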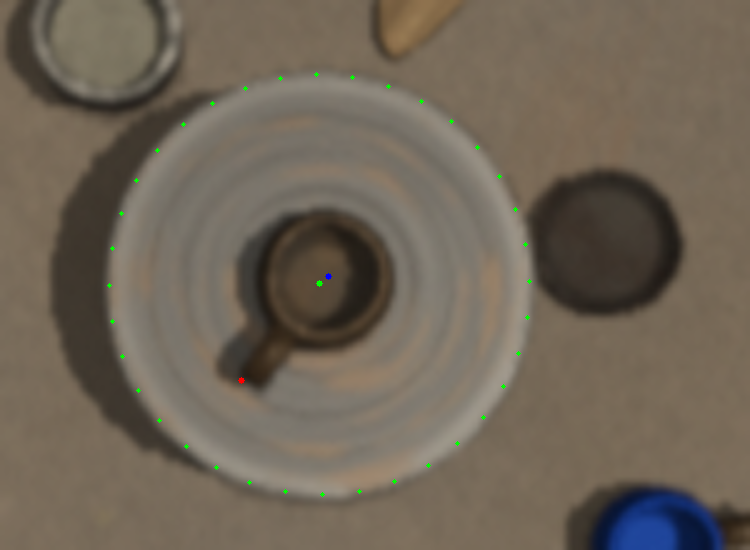

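The crop confirms the brown raw-clay cup on the near wheel, and the ring I drew fits the disc. The rim centre is at (327,279) and the handle end at (257,383), so the handle points along about 146°, roughly 55° clockwise to go. Now I'll go above the contact point, which sits at radius 70 mm and angle 245°, well away from the handle.

{"fn": "apply_moves", "kwargs": {"series": [{"offset": [2, 2.5, 0], "rot": [0, 0, 4]}, {"offset": [5, 6, 0], "rot": [0, 0, 9]}, {"offset": [8, 9.5, 0], "rot": [0, 0, 14]}, {"offset": [11, 13, 0], "rot": [0, 0, 19]}, {"offset": [14, 16.5, 0], "rot": [0, 0, 24]}, {"offset": [17, 20, 0], "rot": [0, 0, 29]}, {"offset": [20, 23.5, 0], "rot": [0, 0, 33]}, {"offset": [23, 27, 0], "rot": [0, 0, 37]}, {"offset": [25.5, 30.5, -1], "rot": [0, 0, 40.6]}, {"offset": [27.2, 32.6, -3], "rot": [0, 0, 40.6]}, {"offset": [28, 33.7, -6], "rot": [0, 0, 40.6]}, {"offset": [28.2, 33.9, -8.5], "rot": [0, 0, 40.6]}, {"offset": [28.2, 33.9, -10], "rot": [0, 0, 40.6]}, {"offset": [28.2, 33.9, -10.5], "rot": [0, 0, 40.6]}, {"offset": [28.2, 33.9, -10.5], "rot": [0, 0, 40.6]}], "hand": 0, "newtons": 10}}

```text
time: 3.95
position: [0.54, -0.2301, 0.139]
tool_rot: [0.843, 0.537, -0.0, -0.001]
ft_force: [-0.1, -0.4, 0.3]
grip_width: 0.0007
grip_force: 0.0
```

{"fn": "apply_moves", "kwargs": {"series": [{"offset": [0, 0, -0.2]}, {"offset": [0, 0, -0.4]}, {"offset": [0, 0, -0.6]}, {"offset": [0, 0, -0.8]}, {"offset": [0, 0, -0.95]}, {"offset": [0, 0, -1.05]}, {"offset": [0, 0, -1.1]}, {"offset": [0, 0, -1.15]}, {"offset": [0, 0, -1.2]}, {"offset": [0, 0, -1.25]}, {"offset": [0, 0, -1.3]}, {"offset": [0, 0, -1.35]}, {"offset": [0, 0, -1.4]}]}}

```text
schema error: expected keys offset, rot
```

```bash
python3 - <<'E'
from h import *
save('wrist','w1.png')
print(vision.calibration('wrist'))
E
```

```text
{'K': array([[286.49356578,   0.        , 255.6316966 ],
       [  0.        , 286.49356578, 188.67578649],
       [  0.        ,   0.        ,   1.        ]]), 'R': array([[ 9.06412192e-01, -4.22394038e-01,  4.64104761e-04],
       [-4.05000590e-01, -8.68774618e-01,  2.84965235e-01],
       [-1.19964414e-01, -2.58483925e-01, -9.58537740e-01]]), 't': array([-0.58799448,  0.01495387,  0.29575408])}
```

View pics/w1.png

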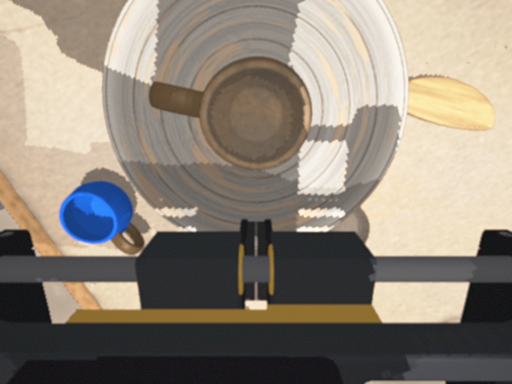

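The wrist view shows the cup rim centred at (255,112), the handle bar at its outer end about (153,95), and the fingertips near the rim. I'll back-project these for the angle while going down.

```bash
cat >> h.py <<'E'
def back(c,px,z):
    d=c['R'].T@np.linalg.solve(c['K'],[px[0],px[1],1]); o=-c['R'].T@c['t']; return o+d*(z-o[2])/d[2]
def ang(c,cup,han):
    C=back(c,cup,.143);H=back(c,han,.127);return C,H,np.hypot(*(H-C)[:2]),np.degrees(np.arctan2(*(H-C)[1::-1]))
E
python3 - <<'E'
from h import *
c=vision.calibration('wrist')
print(ang(c,(255,112),(155,95)))
E=np.array([[104,80],[407,80],[340,226],[167,226]])
for e in E: print(back(c,e,.101))
E
```

```text
(array([ 0.57271154, -0.16222893,  0.143     ]), array([ 0.53014884, -0.13370665,  0.127     ]), np.float64(0.05123577631519147), np.float64(146.17301403005087))
[ 0.49986831 -0.10963095  0.101     ]
[ 0.66030015 -0.18438656  0.101     ]
[ 0.5927531 -0.2550402  0.101    ]
[ 0.48672929 -0.20560576  0.101     ]
```

{"fn": "apply_moves", "kwargs": {"series": [{"offset": [0, 0, -0.2], "rot": [0, 0, 0]}, {"offset": [0, 0, -0.4], "rot": [0, 0, 0]}, {"offset": [0, 0, -0.6], "rot": [0, 0, 0]}, {"offset": [0, 0, -0.8], "rot": [0, 0, 0]}, {"offset": [0, 0, -0.95], "rot": [0, 0, 0]}, {"offset": [0, 0, -1.05], "rot": [0, 0, 0]}, {"offset": [0, 0, -1.1], "rot": [0, 0, 0]}, {"offset": [0, 0, -1.15], "rot": [0, 0, 0]}, {"offset": [0, 0, -1.2], "rot": [0, 0, 0]}, {"offset": [0, 0, -1.25], "rot": [0, 0, 0]}, {"offset": [0, 0, -1.3], "rot": [0, 0, 0]}, {"offset": [0, 0, -1.35], "rot": [0, 0, 0]}, {"offset": [0, 0, -1.4], "rot": [0, 0, 0]}]}}

```text
time: 5.3
position: [0.5402, -0.2302, 0.1255]
tool_rot: [0.843, 0.537, 0.0, 0.0]
ft_force: [0.8, -1.1, -0.4]
grip_width: 0.0005
grip_force: 0.0
```

{"fn": "apply_moves", "kwargs": {"series": [{"offset": [0, 0, -0.04], "rot": [0, 0, 0]}, {"offset": [0, 0, -0.08], "rot": [0, 0, 0]}, {"offset": [0, 0, -0.12], "rot": [0, 0, 0]}, {"offset": [0, 0, -0.16], "rot": [0, 0, 0]}, {"offset": [0, 0, -0.2], "rot": [0, 0, 0]}, {"offset": [0, 0, -0.23], "rot": [0, 0, 0]}]}}

```text
time: 5.9
position: [0.5404, -0.2303, 0.1237]
tool_rot: [0.843, 0.537, 0.0, 0.0]
ft_force: [-0.2, -0.0, 3.2]
grip_width: 0.0007
grip_force: 2.4
```

{"fn": "apply_moves", "kwargs": {"series": [{"offset": [0, 0, -0.02], "rot": [0, 0, 0]}, {"offset": [0, 0, -0.02], "rot": [0, 0, 0]}]}}

```text
time: 6.1
position: [0.5406, -0.2304, 0.1238]
tool_rot: [0.843, 0.537, 0.0, 0.001]
ft_force: [-0.5, 0.1, 4.7]
grip_width: 0.0007
grip_force: 2.6
```

```bash
python3 - <<'E'
from h import *
f=[]
for i in range(3): vision.camera('top'); f.append(get_obs()['ft_force'])
print(np.round(f,1),get_obs()['position'])
# arc offsets, cm
C=np.array([.5705,-.1655]);p=np.array([.540,-.230])-C
print(np.hypot(*p))
for a in range(-4,-57,-4):
    r=np.radians(a);R=np.array([[np.cos(r),-np.sin(r)],[np.sin(r),np.cos(r)]]);print(a,((R@p-p)*100).round(2))
E
```

```text
[[-0.  -0.3  5.2]
 [-0.1  1.2  5.3]
 [-0.5  0.2  4.9]] [ 0.54060824 -0.2303585   0.12371703]
0.07134773997822215
-4 [-0.44  0.23]
-8 [-0.87  0.49]
-12 [-1.27  0.78]
-16 [-1.66  1.09]
-20 [-2.02  1.43]
-24 [-2.36  1.8 ]
-28 [-2.67  2.19]
-32 [-2.95  2.6 ]
-36 [-3.21  3.02]
-40 [-3.43  3.47]
-44 [-3.62  3.93]
-48 [-3.78  4.4 ]
-52 [-3.91  4.88]
-56 [-4.    5.37]
```

Contact is light at 5 N. First part of the arc: 20° clockwise.

{"fn": "apply_moves", "kwargs": {"series": [{"offset": [-0.11, 0.05, 0], "rot": [0, 0, -1]}, {"offset": [-0.22, 0.11, 0], "rot": [0, 0, -2]}, {"offset": [-0.44, 0.23, 0], "rot": [0, 0, -4]}, {"offset": [-0.66, 0.36, 0], "rot": [0, 0, -6]}, {"offset": [-0.87, 0.49, 0], "rot": [0, 0, -8]}, {"offset": [-1.07, 0.63, 0], "rot": [0, 0, -10]}, {"offset": [-1.27, 0.78, 0], "rot": [0, 0, -12]}, {"offset": [-1.47, 0.93, 0], "rot": [0, 0, -14]}, {"offset": [-1.66, 1.09, 0], "rot": [0, 0, -16]}, {"offset": [-1.84, 1.26, 0], "rot": [0, 0, -18]}, {"offset": [-2.02, 1.43, 0], "rot": [0, 0, -20]}, {"offset": [-2.02, 1.43, 0], "rot": [0, 0, -20]}]}}

```text
time: 7.45
position: [0.5199, -0.2164, 0.1237]
tool_rot: [0.924, 0.382, -0.0, 0.001]
ft_force: [-0.5, -1.5, 5.8]
grip_width: 0.0006
grip_force: 3.0
```

```bash
python3 - <<'E'
from h import *
a=save('wrist','w2.png');o=get_obs();print(o['ft_force'],o['position'])
c=vision.calibration('wrist');np.savez('w2.npz',**c)
for q in('cup','handle'):
  for d in nets.spot_point('wrist',q): print(q,d['centre'],d['conf'],proj(c,d['centre']))
E
```

```text
[-1.32707292 -1.58682713  6.13257014] [ 0.51997491 -0.21649029  0.12371046]
cup [0.3951, -0.1866, 0.0007] 0.79 [148.22924725 252.74640546]
cup [0.5684, -0.167, 0.101] 0.69 [253.58087561 122.73858469]
cup [0.5425, -0.1239, 0.131] 0.53 [142.40647795  98.87437123]
handle [0.5432, -0.1231, 0.1309] 0.91 [142.05979265  96.35053851]
```

View pics/w2.png

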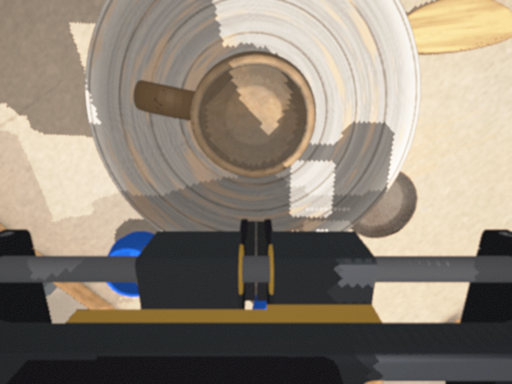

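The wrist view shows the disc carried along: rim centre (253,114), handle end about (139,95). Continue by 26° and compute.

```bash
python3 - <<'E'
from h import *
print(ang(np.load('w2.npz'),(253,114),(139,95)))
E
```

```text
(array([ 0.57273947, -0.16266223,  0.143     ]), array([ 0.54170413, -0.12066086,  0.127     ]), np.float64(0.052223627757194725), np.float64(126.46115854812463))
```

{"fn": "apply_moves", "kwargs": {"series": [{"offset": [-0.08, 0.09, 0], "rot": [0, 0, -1]}, {"offset": [-0.17, 0.18, 0], "rot": [0, 0, -2]}, {"offset": [-0.34, 0.37, 0], "rot": [0, 0, -4]}, {"offset": [-0.5, 0.56, 0], "rot": [0, 0, -6]}, {"offset": [-0.65, 0.76, 0], "rot": [0, 0, -8]}, {"offset": [-0.79, 0.96, 0], "rot": [0, 0, -10]}, {"offset": [-0.93, 1.17, 0], "rot": [0, 0, -12]}, {"offset": [-1.06, 1.38, 0], "rot": [0, 0, -14]}, {"offset": [-1.19, 1.59, 0], "rot": [0, 0, -16]}, {"offset": [-1.3, 1.81, 0], "rot": [0, 0, -18]}, {"offset": [-1.41, 2.04, 0], "rot": [0, 0, -20]}, {"offset": [-1.51, 2.27, 0], "rot": [0, 0, -22]}, {"offset": [-1.6, 2.5, 0], "rot": [0, 0, -24]}, {"offset": [-1.64, 2.62, 0], "rot": [0, 0, -25]}, {"offset": [-1.68, 2.73, 0], "rot": [0, 0, -26]}, {"offset": [-1.68, 2.73, 0], "rot": [0, 0, -26]}]}}

```text
time: 9.2
position: [0.5021, -0.189, 0.1237]
tool_rot: [0.986, 0.165, -0.001, 0.0]
ft_force: [-4.7, -1.4, 8.2]
grip_width: 0.0004
grip_force: 4.4
```

```bash
python3 - <<'E'
from h import *
a=save('wrist','w3.png');o=get_obs();print(o['ft_force'],o['position'])
c=vision.calibration('wrist');np.savez('w3.npz',**c)
for q in('cup','handle'):
  for d in nets.spot_point('wrist',q): print(q,d['centre'],d['conf'],proj(c,d['centre']))
cv2.imwrite('pics/w3c.png',cv2.resize(cv2.cvtColor(a[30:210,80:340],cv2.COLOR_RGB2BGR),None,fx=3,fy=3,interpolation=cv2.INTER_CUBIC))
E
```

```text
[-4.57944445 -1.28655099  8.47203625] [ 0.50210436 -0.18896687  0.12369756]
cup [0.5648, -0.1666, 0.0997] 0.75 [254.75740842 127.41970322]
handle [0.4594, -0.3754, 0.0245] 0.96 [421.53675437 295.7036332 ]
handle [0.4138, -0.2318, 0.0258] 0.66 [267.84813826 293.30107834]
handle [0.5646, -0.1156, 0.1304] 0.58 [144.9809792   95.09230531]
```

View pics/w3c.png

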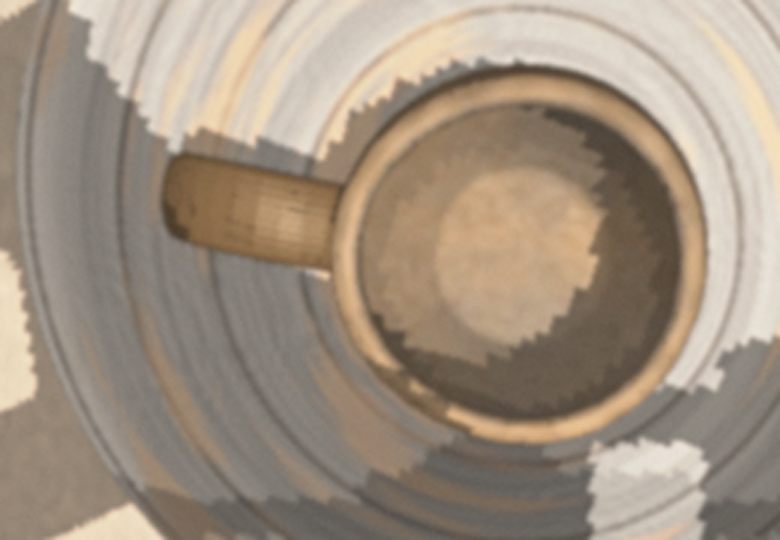

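Enlarged crop: rim centre (519,255) → image (253,115); handle bar middle (178,197) → image (139.3,95.7).

```bash
python3 - <<'E'
from h import *
c=np.load('w3.npz')
print(ang(c,(253,115),(139.3,95.7)))
# direction from handle's root and tip midlines
a=back(c,(80+335/3,30+224/3),.13);b=back(c,(80+185/3,30+197/3),.13);print(np.degrees(np.arctan2(*(b-a)[1::-1])))
C=np.array([.5705,-.1655]);p=np.array([.540,-.230])-C
f=lambda a:np.array([[np.cos(a),-np.sin(a)],[np.sin(a),np.cos(a)]])@p*100
for a in range(-46,-60,-1): print(a,(f(np.radians(a))-f(np.radians(-46))).round(2))
E
```

```text
(array([ 0.57258987, -0.16328962,  0.143     ]), array([ 0.56317754, -0.1120226 ,  0.127     ]), np.float64(0.05212388589769628), np.float64(100.40332649127426))
99.13430873342128
-46 [0. 0.]
-47 [-0.04  0.12]
-48 [-0.08  0.24]
-49 [-0.11  0.36]
-50 [-0.14  0.48]
-51 [-0.17  0.6 ]
-52 [-0.2   0.72]
-53 [-0.23  0.84]
-54 [-0.25  0.96]
-55 [-0.27  1.09]
-56 [-0.29  1.21]
-57 [-0.31  1.33]
-58 [-0.33  1.46]
-59 [-0.34  1.58]
```

{"fn": "apply_moves", "kwargs": {"series": [{"offset": [-0.05, 0.06, 0.01], "rot": [0, 0, -0.5]}, {"offset": [-0.09, 0.12, 0.02], "rot": [0, 0, -1]}, {"offset": [-0.13, 0.24, 0.02], "rot": [0, 0, -2]}, {"offset": [-0.16, 0.36, 0.02], "rot": [0, 0, -3]}, {"offset": [-0.19, 0.48, 0.02], "rot": [0, 0, -4]}, {"offset": [-0.22, 0.6, 0.02], "rot": [0, 0, -5]}, {"offset": [-0.25, 0.72, 0.02], "rot": [0, 0, -6]}, {"offset": [-0.28, 0.84, 0.02], "rot": [0, 0, -7]}, {"offset": [-0.3, 0.96, 0.02], "rot": [0, 0, -8]}, {"offset": [-0.32, 1.09, 0.02], "rot": [0, 0, -9]}, {"offset": [-0.34, 1.21, 0.02], "rot": [0, 0, -10]}, {"offset": [-0.34, 1.21, 0.02], "rot": [0, 0, -10]}, {"offset": [-0.34, 1.21, 0.02], "rot": [0, 0, -10]}]}}

```text
time: 10.65
position: [0.4987, -0.1765, 0.1237]
tool_rot: [0.997, 0.078, -0.001, -0.0]
ft_force: [-1.7, -1.1, 7.7]
grip_width: 0.0004
grip_force: 3.9
```

```bash
python3 - <<'E'
from h import *
a=save('wrist','w4.png');o=get_obs();print(o['time'],o['ft_force'],o['position'])
c=vision.calibration('wrist');np.savez('w4.npz',**c)
cv2.imwrite('pics/w4c.png',cv2.resize(cv2.cvtColor(a[30:210,80:340],cv2.COLOR_RGB2BGR),None,fx=3,fy=3,interpolation=cv2.INTER_CUBIC))
for cam in('top','scene'):
  save(cam,cam+'4.png')
  for q in('turntable','cup','handle'): print(cam,q,[np.round(d['centre'],3).tolist() for d in nets.spot_point(cam,q)])
E
```

```text
10.7 [-3.24545254 -1.31318696  7.43166504] [ 0.4987133  -0.17651968  0.12368964]
top turntable [[0.571, -0.168, 0.005], [0.69, -0.074, 0.0], [0.571, -0.163, 0.099]]
top cup [[0.394, -0.186, 0.002], [0.568, -0.167, 0.098], [0.452, -0.322, -0.001]]
top handle [[0.414, -0.235, 0.024], [0.572, -0.112, 0.129], [0.46, -0.373, 0.027]]
scene turntable []
scene cup [[0.455, -0.32, 0.002], [0.392, -0.183, 0.0], [0.573, -0.165, 0.1]]
scene handle [[0.41, -0.233, 0.028], [0.459, -0.371, 0.03]]
```

View pics/w4c.png

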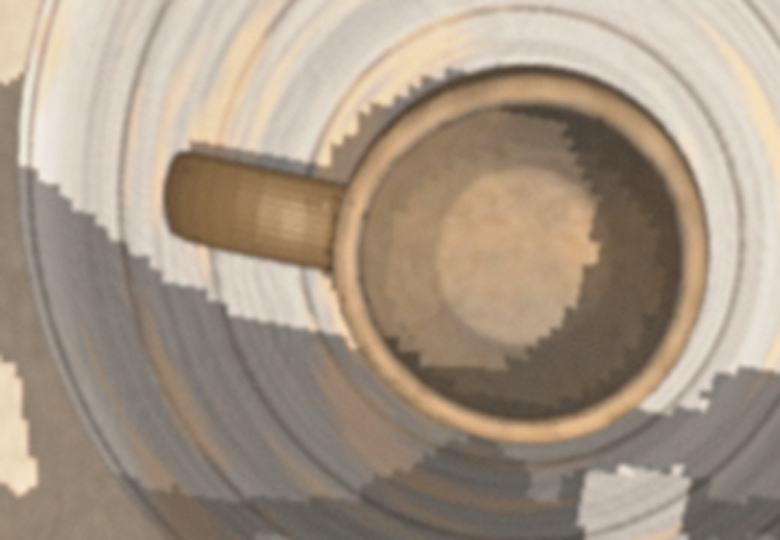

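Crop: rim centre (521,255), handle bar middle (179,197). Check the angle from both the wrist and the top view.

```bash
python3 - <<'E'
from h import *
c=np.load('w4.npz')
print(ang(c,(80+521/3,30+255/3),(80+179/3,30+197/3)))
a=back(c,(80+335/3,30+224/3),.13);b=back(c,(80+185/3,30+197/3),.13);print(np.degrees(np.arctan2(*(b-a)[1::-1])))
t=cv2.imread('pics/top4.png');c=vision.calibration('top')
cv2.imwrite('pics/t4c.png',cv2.resize(t[150:260,215:365],None,fx=5,fy=5,interpolation=cv2.INTER_CUBIC))
E
```

```text
(array([ 0.57256019, -0.16358209,  0.143     ]), array([ 0.57220495, -0.111338  ,  0.127     ]), np.float64(0.05224529807630323), np.float64(90.3895868377532))
89.12113039034058
```

View pics/t4c.png

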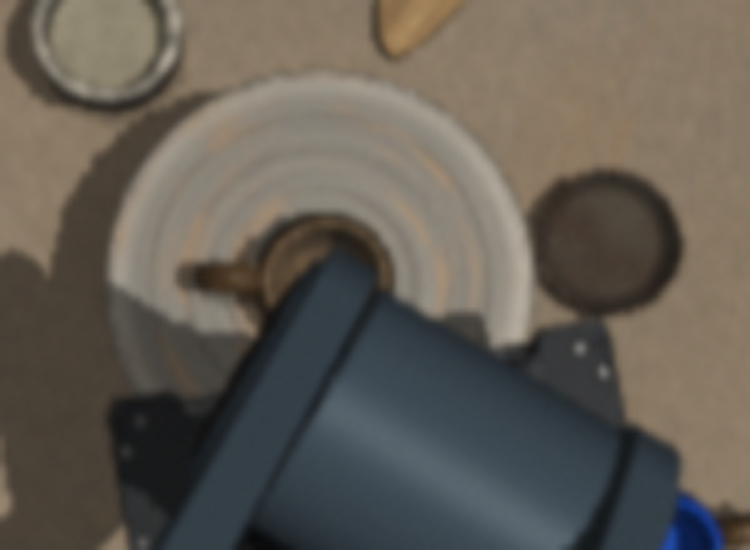

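The top view shows the handle pointing straight left, from (265,277) to (185,275). The wheel, pot, rib and dish are where they were. The wrist view gives an angle of 89–90°, and the contact force is about 7 N and steady.

```bash
python3 -c "
from h import *
print(hand_in())"
```

```text
the job is handed in; nothing more can be done
None
```

I turned the disc about 56° clockwise, so the cup's handle now points straight to the robot's left (measured within about 1°), and handed the job in at about 11 s with the fingertips holding the disc still at about 7 N; I saw no sign that the cup, foot, pot, dish or rib had been touched.

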